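Load the feed roller into its chute behind the snap flap

TASK

First flip the keeper flap at the low end of the sloping chute up past its snap point, by the lever beside it. Then load the feed roller from its packing cradle into the chute, so that it lies between the cheeks and rests against the standing flap: in the cradle only its ends can be gripped and between the cheeks only its round sides, so on the way set it down on the bare table, let go of it there while it lies still, and take it again the other way. Never drop it or let it run away, and leave the tape roll and the glue stick where they are.

Things in the scene. Friction and masses are not known exactly. Their poses are not given: they have to be found in the camera images.
- roller: Feed roller, 0.25 kg: dark rubber cylinder 46 mm across, 52 mm long, plus a flat aluminium hub 34 mm across standing out 4 mm at each end (60 mm overall). Origin at its centre; its y is the roller's axis (x and z turn as it rolls). Rolls with next to no resistance. Starts in the cradle, axis along the cradle's y, centre 35 mm up; on the bare table its centre is 23 mm up.
- cradle: Packing cradle: plywood trough fixed to the table, origin under its centre at table height. Channel along its y, open at both ends, 46 mm long, so the roller's hub faces stand out 7 mm at each end; floor 12 mm thick; side walls 10 mm thick, inner faces at x = +-25 mm, tops 50 mm above the table (the roller's top: 58 mm).
- chute: Metal roller chute fixed to the table, 190 x 100 mm; origin under its centre at table height. Steel bed 70 mm wide falls 8 degrees towards its -x: top 30 mm above the table at x = -84 mm, 41 at -5, 52 at +74. Cheeks 5 mm thick, inner faces y = +-35 mm, 55 mm above the bed; a 20 mm lip closes the high end, the low end is open. Loaded roller's centre: about x -64, y 0, z 56 mm.
- flap (a joint): Keeper flap across the chute's low end, on a level axle along the chute's y at x = -90, z = 26 mm. 0 rad = lying down, pointing out to -x (start); 1.745 = standing up, 37 mm above the axle. A spring drives it to the nearer stop from either side of its snap point at 0.87; about 0.2 N m moves it off a stop.
- lever_knob (a point): Centre of the black ball knob (18 mm) on the flap's lever, outside the cheek: 62 mm from the axle, at y = +70 mm of the chute. Flap down: the lever leans 30 degrees out to the chute's -x, knob 80 mm above the table; pushed towards +x it stands up (88 mm), snaps at 20 degrees past upright and falls to 70 degrees past it (knob 47 mm up), flap up.
- tape_roll: Roll of brown tape lying flat, 94 mm across, 48 mm high, origin under its centre. Bystander.
- glue_stick: Glue stick standing upright, 26 mm in diameter, 84 mm high, origin under its centre. Bystander.

How it is judged:
On the way, in this order (a step that is already met when the one before it is completed fails the run):
1. the keeper flap stands up (value of joint flap above 1.6 rad), for 0.2 s.
2. the roller lies still on the bare table, let go of (height (world z) of roller below 0.028 m and linear speed of roller below 0.05 m/s and contact force between the fingers and roller below 0.05 N), for 0.2 s.
At the end, for the whole second after the job is handed in: The flap stands up (joint above 1.6 rad), and the roller lies still (under 20 mm/s) on the chute's bed between the cheeks, its axis across the chute (within 0.2 rad), against the flap: its centre at x -75 to -53 mm, y within 9 mm, z 49 to 63 mm in the chute's frame (value of joint flap above 1.6 rad and x of roller in the frame of chute between -0.075 and -0.053 m and y of roller in the frame of chute between -0.009 and 0.009 m and z of roller in the frame of chute between 0.049 and 0.063 m and angle between the y axis of roller and the y axis of chute, either way round below 0.2 rad and linear speed of roller below 0.02 m/s); the robot touches nothing.
It fails at once if the roller, not held, moves faster than 0.5 m/s (dropped or run away) (linear speed of roller above 0.5 m/s and contact force between the fingers and roller below 0.05 N).
It fails at once if a bystander is shifted by more than 30 mm (distance of any of tape_roll, glue_stick from where it was at the start of the episode above 0.03 m).
It also fails if it takes over 72 s, if anything falls off the work surface, if the arm or the gripper's body presses on something with over 40 N, if the wrist force passes 120 N, or if a joint passes its speed limit or range.

ROBOT

A 6-joint arm with a two-finger parallel gripper is mounted at the origin on the work surface; the furniture and walls round the work are solid. World frame = base frame: x ahead of the robot, y to its left, z up, the work surface at z = 0. Lengths are in m, angles in rad, forces in N, time in s.
With the tool pointing down it reaches from about 0.3 to 0.775 m from the base axis. Payload 14.6 kg.
Tool frame: the origin (TCP) lies midway between the tips of the shut fingers; the grasp point (between the pads) lies 19 mm behind it (ctrl.grip_depth is the z of the grasp point in the tool frame, in m); z points along the fingers, y is the line along which they close (so a half turn about z gives the same grasp; the last joint's range is limited). The gripper opens to 94 mm and grips with 3 to 60 N. Pads are 16 mm wide; open, the fingers measure 119 mm over their backs; the gripper's body (75 mm by 177 mm) begins 78 mm behind the grasp point.
Start: joints at [-1.355, 0.3, 1.521, -0, 1.321, -0.067], TCP at [0.153, -0.528, 0.205] pointing down, gripper open.
Joint ranges: [-3.03, 3.03], [-0.79, 2.21], [0.23, 2.52], [-1.04, 4.18], [0, 3.07], [-2.55, 2.55]. Speed limits (rad/s): [2.22, 2.22, 2.57, 3.14, 3.14, 3.14].

INTERFACE

Orientations are given as [roll, pitch, yaw] about the fixed x, y, z axes, in that order (R = Rz(yaw) Ry(pitch) Rx(roll)).
In Python, from station import ctrl gives the robot as it stands. The module is installed in compiled form; this text tells all that it offers.
- The arm moves only by the tool carry_out, never from a script. Its argument "commands" is a list of rows, each a list of 3 entries, a list of its own where there are three numbers: the closure, from 0 (fully open) to 1 (shut), then the shift along the tool's x, y, z in mm, then the turn, a rotation vector about the tool's x, y, z in rad. In form: [[gripper, [tx, ty, tz], [wx, wy, wz]], ...]. A call has 1 to 10 rows; each row shifts and turns the commanded pose from where the row before left it, along the tool's axes as they then stand; what a row does not reach is not made up. A row lasts 1/8 s, in which the tool goes at most 62.5 mm and 10.7 degrees, less where a joint would pass 70% of its speed; a pose out of reach is approached as far as the arm can. A call with a gripper value outside its range is refused whole. The fingers move at their own pace and stop on an object; "squeeze" is the grip in N (left out, the last holds). Time passes only in rows, so rows that do not move let the fingers close. It gives the time, the measured TCP pose, the force, the opening and the grip force at its end, in the units of the state.
- ctrl.get_obs(): the state, without advancing time (a new reading comes with each control period).
- ctrl.camera(name): name is "scene" or "top" or "wrist"; returns a dict with "img" (480x640x3 uint8, blue, green, red), "camera_matrix" (3x3 intrinsics, pixels), "k1" (the pictures are not rectified: a ray, as slopes to the right and down, at radius r is drawn at 1 + k1 r^2 times it, then the intrinsics apply), "rvec" (rotation vector, rad) and "tvec" (3), from world to camera coordinates, as OpenCV has them. Camera axes: x right, y down, z forward; pixel columns grow to the right and rows downward; lengths in m; the calibration is good to about 2 mm. A picture is of the moment at which its call begins. There is no depth.
- ctrl.hand_in(): hands the job in; it is judged then, once.
Trained networks look in the newest picture that a camera, given by its name, has taken for a name from the list of things; names that differ only in an ending like _2 or _b are one class to them, and where a whole thing is asked for, a point or a joint stands for the part that bears it (a point fixed in the world has none). Each returns a list of dicts, best first, with "score" (0 to 1); they miss things now and then, are a little off and sometimes report something else, mostly with a low value. They report only what shows in the picture. A call takes as long as a camera call.
- ctrl.outline_of(thing, camera): "region" (480x640 bool, what is visible of it).
- ctrl.place_of(thing, camera): "at" ([x, y, z] in m, in world coordinates, good to about 4 mm: a listed point, or the origin of a listed thing).
The state is a dict: "time_s": time; "qpos": joint angles; "joint_vel": joint speeds; "tau": joint torques, N m; "ee_pos": TCP position; "eef_rot": TCP orientation; "force": force on the tool from outside, world axes, zero at the start; "moment": the same for the moment, N m; "grip_width": finger opening in m; "grip_force": force on a finger pad.
Only numpy, scipy, OpenCV 4.12 (cv2) and the standard library are available. Lean on these libraries where they do the work, as an engineer would, in place of code of your own. Each camera call takes 0.05 s, during which the arm holds its last target. There are 200 camera calls.

## Working session

There is one attempt and no reset: what is moved stays moved. The work goes in short steps, Python scripts to look and compute and a tool call to move; the robot and the scene stay as the last step left them, time stands still between calls to the robot, and variables do not carry over. Pictures are saved under pics/ and viewed, at most 13 in all, crops included, and the job is handed in when it is done.

Besides the shell and the picture viewer there is one more tool, called after "Request:" as name([rows], argument=value, ...), one row to a line, values as JSON. carry_out: Moves the arm, as the interface text tells. Its arguments: {"type":"object","properties":{"commands":{"type":"array","items":{"type":"array"}},"squeeze":{"type":"number"}},"required":["commands"]}

```bash
mkdir -p pics; cat > h.py <<'E'
import numpy as np, cv2
from station import ctrl
from scipy.spatial.transform import Rotation as R
def cam(n,save=None):
    c=ctrl.camera(n)
    if save: cv2.imwrite('pics/'+save,c['img'])
    return c
def proj(c,P):
    P=np.atleast_2d(P).astype(float)
    return cv2.projectPoints(P,np.array(c['rvec'],float),np.array(c['tvec'],float),np.array(c['camera_matrix'],float),np.array([c['k1'],0,0,0,0],float))[0][:,0]
def unproj(c,uv,z):
    uv=np.atleast_2d(uv).astype(float)[:,None]
    n=cv2.undistortPoints(uv,np.array(c['camera_matrix'],float),np.array([c['k1'],0,0,0,0],float),None,None,None)[:,0] if False else cv2.undistortPointsIter(uv,np.array(c['camera_matrix'],float),np.array([c['k1'],0,0,0,0],float),None,None,(3,50,1e-10))[:,0]
    Rm=cv2.Rodrigues(np.array(c['rvec'],float))[0]; t=np.array(c['tvec'],float).ravel()
    o=-Rm.T@t; d=np.c_[n,np.ones(len(n))]@Rm
    return o+d*((z-o[2])/d[:,2])[:,None]
def st():
    o=ctrl.get_obs(); print({k:np.round(o[k],3).tolist() for k in('time_s','qpos','ee_pos','eef_rot','force','grip_width','grip_force')})
E
python3 - <<'E'
from h import *
st(); print(ctrl.grip_depth)
for n in('top','scene'):
    c=cam(n,n+'1.png'); print(n,np.round(c['tvec'],3).ravel())
    for t in('roller','cradle','chute','flap','lever_knob','tape_roll','glue_stick'):
        print(t,[(round(float(d['score']),2),np.round(d['at'],3).tolist()) for d in ctrl.place_of(t,n)[:2]] if t!='flap' else '')
E
```

```text
{'time_s': 0.0, 'qpos': [-1.355, 0.3, 1.522, 0.0, 1.321, -0.067], 'ee_pos': [0.153, -0.528, 0.205], 'eef_rot': [-3.14, -0.0, 0.283], 'force': [1.181, 0.116, -0.458], 'grip_width': 0.094, 'grip_force': 0.0}
-0.0188
top [-0.059  0.619  1.019]
roller [(0.93, [0.523, -0.286, 0.033])]
cradle [(0.76, [0.527, -0.288, 0.002])]
chute [(0.69, [0.594, 0.148, -0.0])]
flap 
lever_knob [(0.78, [0.456, 0.187, 0.083])]
tape_roll [(0.81, [0.716, -0.078, 0.001])]
glue_stick [(0.47, [0.698, -0.211, 0.0])]
scene [0.448 0.277 0.758]
roller [(0.65, [0.528, -0.285, 0.034])]
cradle [(0.6, [0.529, -0.285, -0.001])]
chute [(0.82, [0.594, 0.146, -0.004])]
flap 
lever_knob [(0.76, [0.453, 0.186, 0.078]), (0.2, [0.593, 0.147, -0.004])]
tape_roll [(0.85, [0.717, -0.077, -0.003])]
glue_stick [(0.68, [0.703, -0.207, 0.004])]
```

View pics/top1.png

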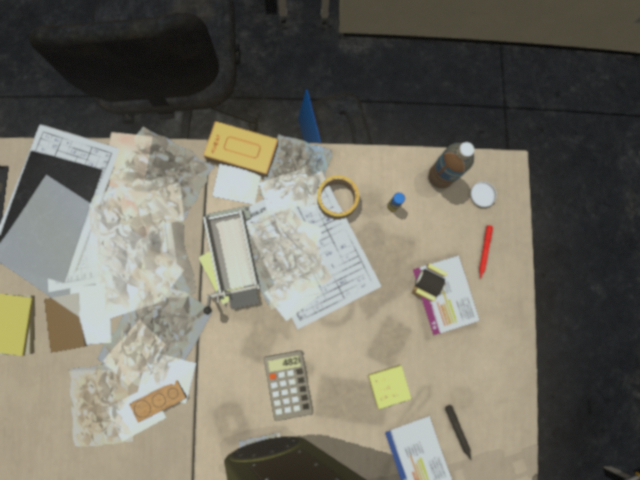

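View pics/scene1.png

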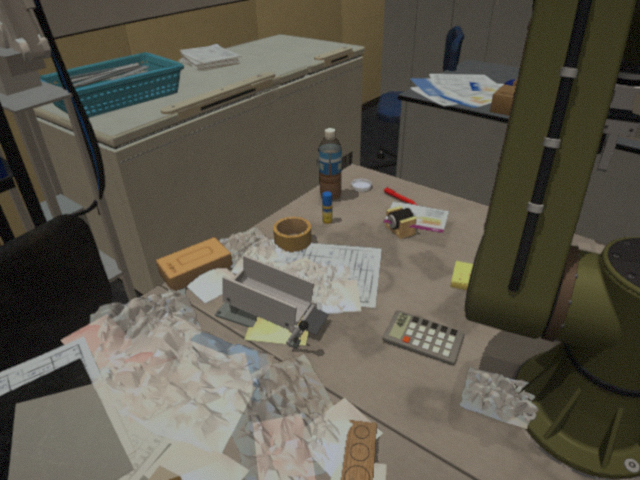

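```bash
python3 - <<'E'
from h import *
c=cam('top'); im=c['img']
a=cv2.resize(im[195:335,185:285],None,fx=5.6,fy=5.6,interpolation=2)[:600]
a=cv2.resize(im[200:330,190:270],None,fx=4.6,fy=4.6,interpolation=2)
b=cv2.resize(im[255:312,400:465],None,fx=6.4,fy=6.4,interpolation=2)
o=np.zeros((600,800,3),np.uint8); o[:a.shape[0],:a.shape[1]]=a; o[:b.shape[0],380:380+b.shape[1]]=b
cv2.imwrite('pics/crop1.png',o)
for t in('chute','cradle','roller'):
  for n in('top',):
    d=ctrl.outline_of(t,n)
    for e in d[:1]:
        m=e['region'].astype(np.uint8); k=max(cv2.findContours(m,0,2)[0],key=cv2.contourArea)
        r=cv2.minAreaRect(k); print(t,n,e['score'],m.sum(),np.round(cv2.boxPoints(r),1).tolist())
        for z in(0.0,.05): print(np.round(unproj(c,cv2.boxPoints(r),z),3).tolist())
E
```

```text
chute top 0.88 4197 [[203.0, 314.0], [203.0, 205.0], [259.0, 205.0], [259.0, 314.0]]
[[0.448, 0.212, 0.0], [0.694, 0.225, 0.0], [0.697, 0.097, 0.0], [0.451, 0.088, 0.0]]
[[0.449, 0.201, 0.05], [0.683, 0.214, 0.05], [0.686, 0.092, 0.05], [0.452, 0.083, 0.05]]
roller top 0.92 569 [[412.3999938964844, 285.20001220703125], [421.6000061035156, 266.79998779296875], [447.6000061035156, 279.79998779296875], [438.3999938964844, 298.20001220703125]]
[[0.522, -0.253, 0.0], [0.564, -0.275, 0.0], [0.535, -0.334, 0.0], [0.493, -0.312, 0.0]]
[[0.519, -0.243, 0.05], [0.559, -0.263, 0.05], [0.532, -0.32, 0.05], [0.492, -0.299, 0.05]]
```

View pics/crop1.png

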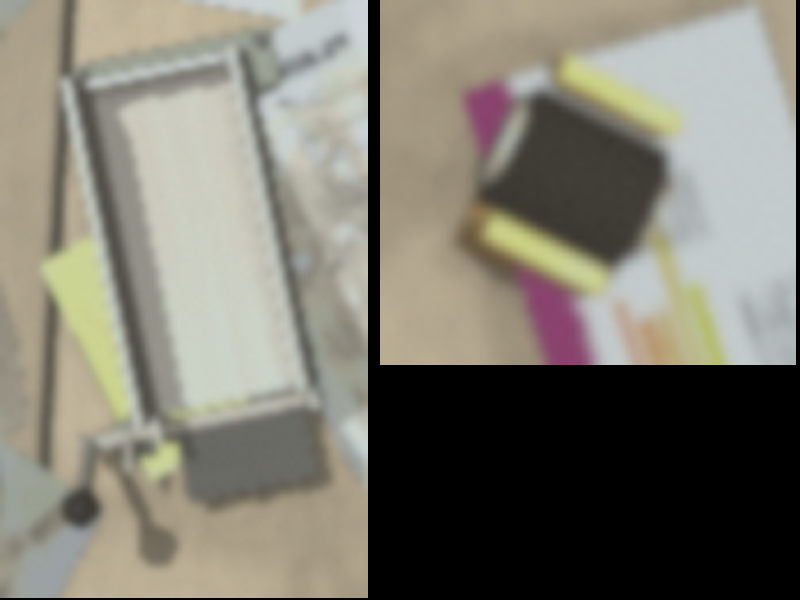

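```bash
python3 - <<'E'
from h import *
c=cam('top')
A=lambda p:np.array(p)/4.6+[190,200]
B=lambda p:(np.array(p)-[380,0])/6.4+[400,255]
w=[]
for lo,hi in(((141,428),(71,80)),((312,402),(238,50))):
    p=unproj(c,A(lo),.085)[0];q=unproj(c,A(hi),.108)[0]
    d=(q-p)[:2]; print('cheek',p,q,np.linalg.norm(d),np.degrees(np.arctan2(d[1],d[0])))
    w+=[p,q]
print('mean',np.mean(w,0))
print('knob',unproj(c,A((81,506)),.08))
w=[]
for a,b in(((560,65),(678,128)),((485,228),(603,284))):
    p=unproj(c,B(a),.05)[0];q=unproj(c,B(b),.05)[0];d=q-p;w+=[p,q]
    print('wall',p,q,np.linalg.norm(d),np.degrees(np.arctan2(d[1],d[0])))
print(np.mean(w,0))
E
```

```text
cheek [0.49249762 0.1596943  0.085     ] [0.64490851 0.19442867 0.108     ] 0.15631876910229106 12.838406846527683
cheek [0.50586832 0.08393368 0.085     ] [0.6602317  0.12055874 0.108     ] 0.15864882308408776 13.347481707724729
mean [0.57587654 0.13965385 0.0965    ]
knob [[0.45735797 0.18584833 0.08      ]]
wall [ 0.56262758 -0.27740369  0.05      ] [ 0.54200688 -0.31774809  0.05      ] 0.04530877095027179 -117.07234184317397
wall [ 0.50729926 -0.2512821   0.05      ] [ 0.48918057 -0.29129856  0.05      ] 0.04392725893137347 -114.36011463524247
[ 0.52527857 -0.28443311  0.05      ]
```

```bash
cat >> h.py <<'E'
CO=np.array([.590,.145,0]);CY=.229
def cw(p): return CO+R.from_euler('z',CY).apply(np.array(p,float))
def go(p,yaw,tilt=0):
    o=ctrl.get_obs(); R0=R.from_euler('xyz',o['eef_rot']); T=R.from_euler('xyz',[np.pi,0,yaw])*R.from_euler('x',tilt)
    d=np.array(p)-np.array(o['ee_pos'])
    print('t',round(float(o['time_s']),2),'shift(before turn)',np.round(R0.inv().apply(d)*1e3,1),'shift(after turn)',np.round(T.inv().apply(d)*1e3,1),'turn',np.round((R0.inv()*T).as_rotvec(),3))
E
python3 - <<'E'
from h import *
go([.40,-.2,.205],.229);go([.4185,.177,.06],.229)
E
```

```text
t 0.95 shift(before turn) [ 328.3 -246.3    0.5] shift(after turn) [ 314.6 -263.6    0.5] turn [-0.     0.     0.054]
t 0.95 shift(before turn) [ 451.3 -603.2  145.5] shift(after turn) [ 418.2 -626.6  145.5] turn [-0.     0.     0.054]
```

Request:
carry_out([
  [1,[0,0,0],[0,0,0.054]],
  [1,[39,-33,0],[0,0,0]],
  [1,[39,-33,0],[0,0,0]],
  [1,[39,-33,0],[0,0,0]],
  [1,[39,-33,0],[0,0,0]],
  [1,[39,-33,0],[0,0,0]],
  [1,[39,-33,0],[0,0,0]],
  [1,[39,-33,0],[0,0,0]],
  [1,[39,-33,0],[0,0,0]],
  [1,[0,0,0],[0,0,0]],
], squeeze=15)

```text
time_s: 2.2
ee_pos: [0.3987, -0.1981, 0.2055]
eef_rot: [-3.142, -0.0, 0.233]
force: [-0.2, 0.1, -0.1]
grip_width: 0.0006
grip_force: 0.0
```

```bash
python3 - <<'E'
from h import *
go([.4185,.177,.15],.229)
E
```

```text
t 2.2 shift(before turn) [ 105.8 -360.4   55.6] shift(after turn) [ 104.4 -360.9   55.5] turn [-0.    -0.     0.004]
```

Request:
carry_out([
  [1,[13,-45,7],[0,0,0]],
  [1,[13,-45,7],[0,0,0]],
  [1,[13,-45,7],[0,0,0]],
  [1,[13,-45,7],[0,0,0]],
  [1,[13,-45,7],[0,0,0]],
  [1,[13,-45,7],[0,0,0]],
  [1,[13,-45,7],[0,0,0]],
  [1,[14,-46,7],[0,0,0]],
  [1,[0,0,0],[0,0,0]],
])

```text
time_s: 3.32
ee_pos: [0.4177, 0.1764, 0.1489]
eef_rot: [3.142, 0.001, 0.231]
force: [-0.4, -0.5, -0.3]
grip_width: 0.0003
grip_force: 0.0
```

```bash
python3 - <<'E'
from h import *
go([.4185,.177,.06],.229)
c=cam('wrist','w1.png')
for t in('chute','lever_knob'):
    print(t,[(round(float(d['score']),2),np.round(d['at'],3).tolist()) for d in ctrl.place_of(t,'wrist')[:2]])
E
```

```text
t 3.33 shift(before turn) [ 1.  -0.4 88.9] shift(after turn) [ 0.9 -0.4 88.9] turn [0.    0.001 0.002]
chute []
lever_knob [(0.85, [0.456, 0.191, 0.084])]
```

View pics/w1.png

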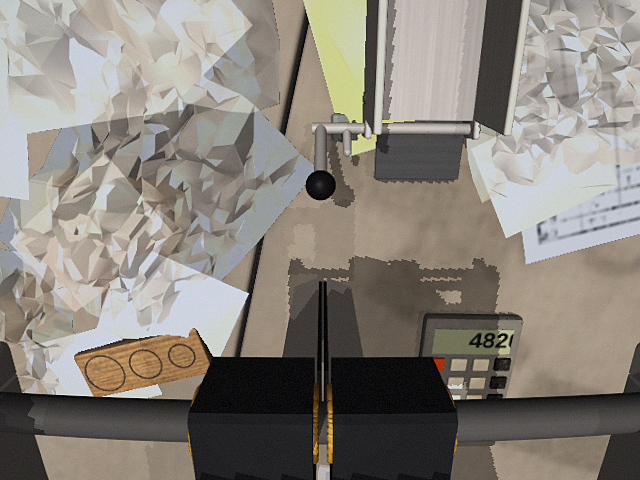

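Request:
carry_out([
  [1,[0,0,45],[0,0,0]],
  [1,[0,0,44],[0,0,0]],
  [1,[14,0,0],[0,0,0]],
  [1,[14,0,0],[0,0,0]],
  [1,[14,0,0],[0,0,0]],
  [1,[14,0,0],[0,0,0]],
  [1,[14,0,0],[0,0,0]],
  [1,[14,0,0],[0,0,0]],
  [1,[4,0,0],[0,0,0]],
  [1,[0,0,0],[0,0,0]],
])

```text
time_s: 4.72
ee_pos: [0.5042, 0.1951, 0.0614]
eef_rot: [-3.141, -0.001, 0.229]
force: [0.1, -0.9, -0.4]
grip_width: 0.0004
grip_force: 0.0
```

Request:
carry_out([
  [0.9,[-20,0,0],[0,0,0]],
  [0,[0,0,-50],[0,0,0]],
  [0,[0,0,-50],[0,0,0]],
  [0,[0,20,-50],[0,0,0]],
  [0,[0,40,0],[0,0,0]],
  [0,[0,0,0],[0,0,0]],
])

```text
time_s: 5.48
ee_pos: [0.4979, 0.1304, 0.2114]
eef_rot: [3.141, -0.001, 0.226]
force: [0.6, 0.9, -0.4]
grip_width: 0.0559
grip_force: 0.0
```

```bash
python3 - <<'E'
from h import *
st()
c=cam('wrist','w2.png')
print(c['rvec'],c['tvec'],c['camera_matrix'],c['k1'])
for n in('wrist','top'):
  if n=='top':cam(n)
  for t in('chute','lever_knob'):
    print(t,[(round(float(d['score']),2),np.round(d['at'],3).tolist()) for d in ctrl.place_of(t,n)[:2]])
E
```

```text
{'time_s': 5.475, 'qpos': [0.185, 0.215, 1.613, -0.0, 1.312, 1.53], 'ee_pos': [0.498, 0.13, 0.211], 'eef_rot': [3.141, -0.001, 0.226], 'force': [0.625, 0.887, -0.417], 'grip_width': 0.056, 'grip_force': 0.0}
[-2.27500733  1.80955123  0.25809   ] [0.01452838 0.46284748 0.5435469 ] [[422.92307806   0.         322.29603572]
 [  0.         422.92307806 235.61523988]
 [  0.           0.           1.        ]] -0.08487980064928459
chute [(0.77, [0.589, 0.151, -0.0])]
lever_knob [(0.87, [0.544, 0.21, 0.045])]
chute [(0.85, [0.594, 0.148, 0.001])]
lever_knob []
```

View pics/w2.png

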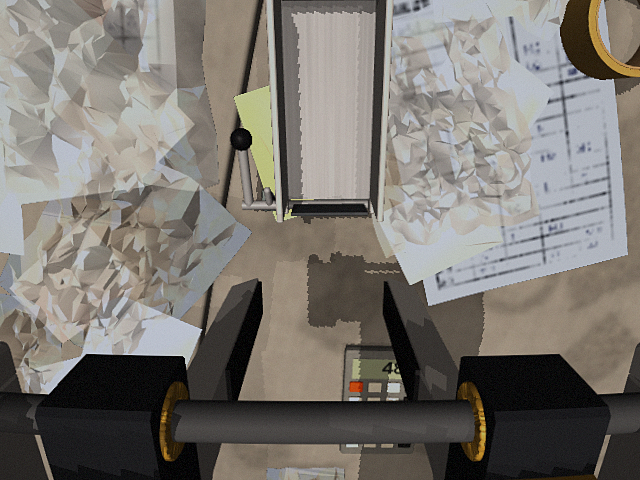

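```bash
python3 - <<'E'
from h import *
import h
c=cam('wrist')
im=c['img']
for row in(20,60,100,140,180):
    l=im[row,255:410].mean(1).astype(int); print(row,[255+i for i in np.where(l>175)[0]][:6],[255+i for i in np.where(l>175)[0]][-6:])
for CO_ in([.590,.145,0],[.591,.148,0]):
    h.CO=np.array(CO_)
    P=[(-92,37.5,85-2),(-92,-37.5,83),(20,37.5,99.5),(20,-37.5,99.5),(-83.6,35,62.4),(-83.6,-35,62.4),(-32,70,47)]
    print(np.round(proj(c,np.array([h.cw(np.array(p)/1e3) for p in P])),0).tolist())
E
```

```text
20 [np.int64(272), np.int64(273), np.int64(274), np.int64(275), np.int64(276), np.int64(392)] [np.int64(402), np.int64(403), np.int64(404), np.int64(405), np.int64(407), np.int64(408)]
60 [np.int64(274), np.int64(275), np.int64(276), np.int64(277), np.int64(318), np.int64(323)] [np.int64(400), np.int64(401), np.int64(402), np.int64(403), np.int64(406), np.int64(407)]
100 [np.int64(276), np.int64(277), np.int64(278), np.int64(279), np.int64(303), np.int64(324)] [np.int64(332), np.int64(334), np.int64(388), np.int64(389), np.int64(390), np.int64(391)]
140 [np.int64(278), np.int64(279), np.int64(280), np.int64(304), np.int64(309), np.int64(310)] [np.int64(387), np.int64(388), np.int64(389), np.int64(397), np.int64(398), np.int64(399)]
180 [np.int64(264), np.int64(279), np.int64(280), np.int64(281), np.int64(282), np.int64(304)] [np.int64(333), np.int64(336), np.int64(353), np.int64(384), np.int64(385), np.int64(386)]
[[284.0, 224.0], [384.0, 225.0], [278.0, 64.0], [394.0, 65.0], [289.0, 207.0], [377.0, 208.0], [246.0, 140.0]]
[[281.0, 222.0], [380.0, 222.0], [274.0, 62.0], [390.0, 62.0], [286.0, 205.0], [374.0, 206.0], [242.0, 138.0]]
```

```bash
sed -i 's/CO=np.array(\[.590,.145,0\])/CO=np.array([.590,.146,0])/' h.py; python3 - <<'E'
from h import *
go([.526,-.285,.20],-.449)
E
```

```text
t 5.83 shift(before turn) [-67.3 413.3  10.3] shift(after turn) [207.  363.9  10.3] turn [0.    0.    0.679]
```

Request:
carry_out([
  [0,[-7,46,1],[0,0,0]],
  [0,[-7,46,1],[0,0,0]],
  [0,[-7,46,1],[0,0,0]],
  [0,[-7,46,1],[0,0,0]],
  [0,[-8,46,1],[0,0,0]],
  [0,[-8,46,1],[0,0,0]],
  [0,[-8,46,1],[0,0,0]],
  [0,[-8,46,1],[0,0,0]],
  [0,[-7,45,2],[0,0,0.13]],
  [0,[0,0,0],[0,0,0.14]],
])

```text
time_s: 7.08
ee_pos: [0.5258, -0.2875, 0.1994]
eef_rot: [-3.141, 0.001, -0.048]
force: [-0.5, -0.3, 0.2]
grip_width: 0.0937
grip_force: 0.0
```

Request:
carry_out([
  [0,[0,0,0],[0,0,0.14]],
  [0,[0,0,0],[0,0,0.14]],
  [0,[0,0,0],[0,0,0.13]],
  [0,[0,0,0],[0,0,0]],
])

```text
time_s: 7.58
ee_pos: [0.5263, -0.2849, 0.2002]
eef_rot: [-3.142, 0.0, -0.45]
force: [0.3, 0.1, -0.4]
grip_width: 0.0939
grip_force: 0.0
```

```bash
python3 - <<'E'
from h import *
st()
c=cam('wrist','w3.png')
for n in('wrist',):
  for t in('roller','cradle'):
    print(t,[(round(float(d['score']),2),np.round(d['at'],3).tolist()) for d in ctrl.place_of(t,n)[:2]])
E
```

```text
{'time_s': 7.575, 'qpos': [-0.557, 0.413, 1.381, 0.0, 1.348, 1.463], 'ee_pos': [0.526, -0.285, 0.2], 'eef_rot': [-3.142, 0.0, -0.45], 'force': [0.34, 0.098, -0.45], 'grip_width': 0.094, 'grip_force': 0.0}
roller [(0.75, [0.526, -0.286, 0.034])]
cradle []
```

View pics/w3.png

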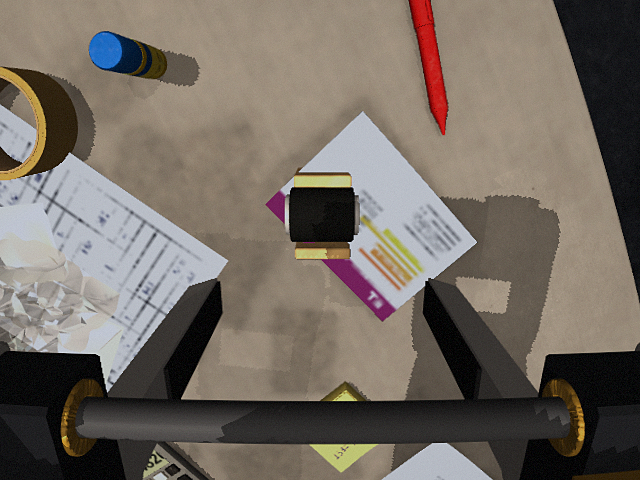

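Request:
carry_out([
  [0,[0,0,45],[0,0,0]],
  [0,[0,0,45],[0,0,0]],
  [0,[0,0,45],[0,0,0]],
  [0,[0,0,30],[0,0,0]],
  [0,[0,0,15],[0,0,0]],
  [0.25,[0,0,0],[0,0,0]],
  [0.32,[0,0,0],[0,0,0]],
  [0.5,[0,0,0],[0,0,0]],
  [0.5,[0,0,0],[0,0,0]],
  [0.5,[0,0,0],[0,0,0]],
], squeeze=20)

```text
time_s: 8.98
ee_pos: [0.5265, -0.2855, 0.0213]
eef_rot: [3.142, -0.001, -0.451]
force: [-1.2, 1.0, 6.5]
grip_width: 0.0601
grip_force: 20.0
```

Request:
carry_out([
  [0.5,[0,0,-15],[0,0,0]],
  [0.5,[0,0,-25],[0,0,0]],
  [0.5,[0,0,-35],[0,0,0]],
  [0.5,[0,0,-15],[0,0,0]],
  [0.5,[-30,-14,0],[0,0,0]],
  [0.5,[-30,-14,0],[0,0,0]],
  [0.5,[-30,-14,0],[0,0,0]],
  [0.5,[-30,-14,0],[0,0,0]],
  [0.5,[-30,-14,0],[0,0,0]],
  [0.5,[-30,-14,0],[0,0,0]],
])

```text
time_s: 10.22
ee_pos: [0.3997, -0.1303, 0.1102]
eef_rot: [3.142, 0.001, -0.451]
force: [0.5, 0.8, -3.9]
grip_width: 0.0597
grip_force: 20.0
```

```bash
python3 - <<'E'
from h import *
st()
cam('scene'); print([(d['score'],d['at']) for d in ctrl.place_of('roller','scene')])
cam('top'); print([(d['score'],d['at']) for d in ctrl.place_of('roller','top')])
c=cam('wrist','w4.png'); print([(d['score'],d['at']) for d in ctrl.place_of('roller','wrist')])
E
```

```text
{'time_s': 10.225, 'qpos': [-0.402, 0.126, 1.974, -0.0, 1.042, 1.62], 'ee_pos': [0.4, -0.13, 0.11], 'eef_rot': [3.142, 0.001, -0.451], 'force': [0.477, 0.759, -3.908], 'grip_width': 0.06, 'grip_force': 19.999}
[(0.66, [0.4015, -0.1302, 0.122])]
[]
[(0.96, [0.3986, -0.1296, 0.1212])]
```

View pics/w4.png

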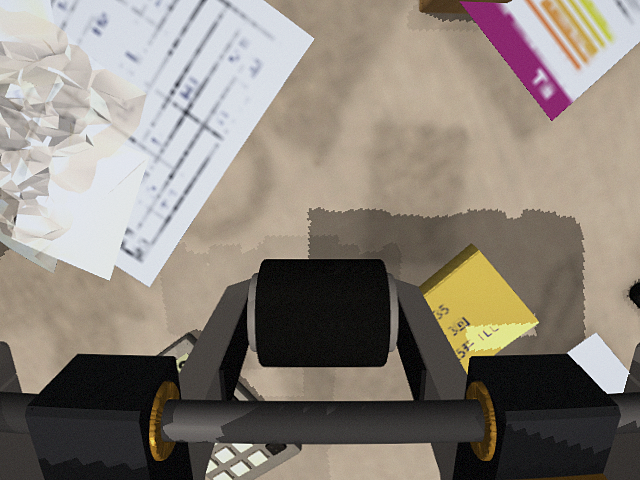

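Request:
carry_out([
  [0.5,[0,0,35],[0,0,0]],
  [0.5,[0,0,35],[0,0,0]],
  [0.5,[0,0,20],[0,0,0]],
  [0.5,[0,0,6],[0,0,0]],
  [0.5,[0,0,2],[0,0,0]],
  [0.5,[0,0,0],[0,0,0]],
])

```text
time_s: 11.28
ee_pos: [0.4012, -0.1315, 0.013]
eef_rot: [-3.142, -0.001, -0.451]
force: [-0.5, -1.0, -3.5]
grip_width: 0.0596
grip_force: 20.0
```

Request:
carry_out([
  [0.5,[0,0,1],[0,0,0]],
  [0.5,[0,0,0],[0,0,0]],
])

```text
time_s: 11.52
ee_pos: [0.4009, -0.1313, 0.0117]
eef_rot: [-3.142, -0.001, -0.451]
force: [0.1, -0.5, -3.4]
grip_width: 0.0598
grip_force: 20.0
```

Request:
carry_out([
  [0.5,[0,0,1],[0,0,0]],
  [0.5,[0,0,0],[0,0,0]],
])

```text
time_s: 11.78
ee_pos: [0.4007, -0.1312, 0.0104]
eef_rot: [-3.142, 0.0, -0.451]
force: [0.5, -0.7, -2.3]
grip_width: 0.0601
grip_force: 20.0
```

Request:
carry_out([
  [0.5,[0,0,1],[0,0,0]],
  [0.5,[0,0,0],[0,0,0]],
])

```text
time_s: 12.02
ee_pos: [0.4007, -0.1312, 0.0094]
eef_rot: [-3.142, 0.0, -0.451]
force: [1.2, -0.3, -3.5]
grip_width: 0.06
grip_force: 20.0
```

Request:
carry_out([
  [0.5,[0,0,1],[0,0,0]],
  [0.5,[0,0,0],[0,0,0]],
])

```text
time_s: 12.28
ee_pos: [0.4009, -0.1313, 0.0091]
eef_rot: [3.142, -0.0, -0.451]
force: [-5.3, 1.6, 11.8]
grip_width: 0.0601
grip_force: 20.0
```

Request:
carry_out([
  [0.5,[0,0,1],[0,0,0]],
  [0.5,[0,0,0],[0,0,0]],
])

```text
time_s: 12.52
ee_pos: [0.4016, -0.1316, 0.0087]
eef_rot: [-3.142, -0.002, -0.451]
force: [-5.0, 1.9, 18.9]
grip_width: 0.0602
grip_force: 20.0
```

Request:
carry_out([
  [0.5,[0,0,-1],[0,0,0]],
  [0.5,[0,0,-0.3],[0,0,0]],
  [0.5,[0,0,0],[0,0,0]],
])

```text
time_s: 12.9
ee_pos: [0.4009, -0.1313, 0.0088]
eef_rot: [-3.142, -0.0, -0.451]
force: [0.6, -0.9, 1.4]
grip_width: 0.0599
grip_force: 20.0
```

Light contact; release gently.

Request:
carry_out([
  [0.5,[0,0,0],[0,0,0]],
  [0.34,[0,0,0],[0,0,0]],
  [0.3,[0,0,0],[0,0,0]],
  [0.25,[0,0,0],[0,0,0]],
  [0.15,[0,0,0],[0,0,0]],
  [0.05,[0,0,0],[0,0,0]],
  [0,[0,0,0],[0,0,0]],
  [0,[0,0,0],[0,0,0]],
  [0,[0,0,0],[0,0,0]],
], squeeze=5)

```text
time_s: 14.02
ee_pos: [0.4008, -0.1312, 0.0088]
eef_rot: [-3.142, -0.0, -0.451]
force: [0.2, 0.0, 0.5]
grip_width: 0.0943
grip_force: 0.0
```

```bash
python3 - <<'E'
from h import *
st()
for n in('scene','top','wrist'):
    cam(n); print(n,[(d['score'],np.round(d['at'],4)) for d in ctrl.place_of('roller',n)])
E
```

```text
{'time_s': 14.025, 'qpos': [-0.403, 0.317, 2.038, 0.0, 0.787, 1.619], 'ee_pos': [0.401, -0.131, 0.009], 'eef_rot': [-3.142, -0.0, -0.451], 'force': [0.159, 0.029, 0.466], 'grip_width': 0.094, 'grip_force': 0.0}
scene [(0.56, array([ 0.4038, -0.1273,  0.0223]))]
top []
wrist [(0.8, array([ 0.3963, -0.1309,  0.0194]))]
```

Request:
carry_out([
  [0,[0,0,-15],[0,0,0]],
  [0,[0,0,-45],[0,0,0]],
  [0,[0,0,-50],[0,0,0]],
  [0,[0,0,-20],[0,0,-0.17]],
  [0,[0,0,0],[0,0,-0.18]],
  [0,[0,0,0],[0,0,-0.18]],
  [0,[0,0,0],[0,0,-0.18]],
  [0,[0,0,0],[0,0,-0.18]],
  [0,[0,0,0],[0,0,-0.18]],
  [0,[0,0,0],[0,0,-0.18]],
])

```text
time_s: 15.58
ee_pos: [0.4007, -0.1312, 0.1387]
eef_rot: [-3.142, 0.0, 0.805]
force: [-0.1, 0.4, 0.3]
grip_width: 0.0943
grip_force: 0.0
```

Request:
carry_out([
  [0,[0,0,0],[0,0,-0.18]],
  [0,[0,0,0],[0,0,-0.14]],
  [0,[0,0,0],[0,0,0]],
])

```text
time_s: 15.95
ee_pos: [0.4007, -0.1312, 0.1387]
eef_rot: [-3.142, 0.0, 1.118]
force: [0.7, 0.0, 0.2]
grip_width: 0.094
grip_force: 0.0
```

```bash
python3 - <<'E'
from h import *
st()
c=cam('wrist','w5.png'); print([(d['score'],np.round(d['at'],4)) for d in ctrl.place_of('roller','wrist')])
d=ctrl.outline_of('roller','wrist')
if d:
    k=max(cv2.findContours(d[0]['region'].astype(np.uint8),0,2)[0],key=cv2.contourArea); print(cv2.minAreaRect(k), unproj(c,cv2.minAreaRect(k)[0],.03))
go([.401,-.131,.01],1.12)
E
```

```text
{'time_s': 15.95, 'qpos': [-0.403, 0.087, 1.942, -0.0, 1.113, 0.05], 'ee_pos': [0.401, -0.131, 0.139], 'eef_rot': [-3.142, 0.0, 1.118], 'force': [0.652, 0.018, 0.169], 'grip_width': 0.094, 'grip_force': 0.0}
[(0.67, array([ 0.3982, -0.1325,  0.0224]))]
((321.5, 231.0), (90.0, 63.0), 90.0) [[ 0.40086521 -0.13036826  0.03      ]]
t 16.1 shift(before turn) [  0.3   0.2 128.7] shift(after turn) [  0.3   0.2 128.7] turn [-0.     0.    -0.004]
```

View pics/w5.png

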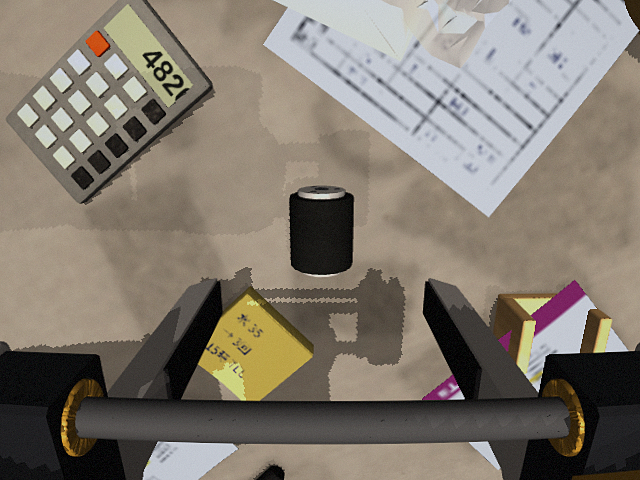

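Request:
carry_out([
  [0,[0,0,45],[0,0,0]],
  [0,[0,0,45],[0,0,0]],
  [0,[0,0,28],[0,0,0]],
  [0,[0,0,10],[0,0,0]],
  [0.3,[0,0,0],[0,0,0]],
  [0.43,[0,0,0],[0,0,0]],
  [0.47,[0,0,0],[0,0,0]],
  [0.5,[0,0,0],[0,0,0]],
  [0.6,[0,0,0],[0,0,0]],
  [0.6,[0,0,0],[0,0,0]],
], squeeze=15)

```text
time_s: 17.35
ee_pos: [0.4007, -0.1312, 0.0109]
eef_rot: [-3.142, -0.0, 1.119]
force: [-0.9, 1.0, 3.1]
grip_width: 0.0456
grip_force: 15.0
```

Request:
carry_out([
  [0.6,[0,0,0],[0,0,0]],
  [0.6,[0,0,-10],[0,0,0]],
  [0.6,[0,0,-20],[0,0,0]],
  [0.6,[0,0,0],[0,0,0]],
])

```text
time_s: 17.85
ee_pos: [0.4014, -0.1315, 0.0418]
eef_rot: [3.139, -0.0, 1.119]
force: [0.2, 0.4, -3.3]
grip_width: 0.0458
grip_force: 15.0
```

```bash
python3 - <<'E'
from h import *
p=cw([-.0403,0,.0468]); print(p)
go(p+[0,0,.14],CY+np.pi/2,-.14)
E
```

```text
[0.55075208 0.13685175 0.0468    ]
t 17.85 shift(before turn) [ 306.6   17.5 -144.9] shift(after turn) [ 227.4  224.6 -114.7] turn [-0.132  0.048 -0.68 ]
```

Request:
carry_out([
  [0.6,[0,0,-45],[0,0,0]],
  [0.6,[0,0,-50],[0,0,0]],
  [0.6,[0,0,-50],[0,0,0]],
  [0.6,[40,2,0],[0,0,0]],
  [0.6,[44,3,0],[0,0,0]],
  [0.6,[44,3,0],[0,0,0]],
  [0.6,[44,3,0],[0,0,0]],
  [0.6,[44,3,0],[0,0,0]],
  [0.6,[44,3,0],[0,0,0]],
  [0.6,[46,1,0],[0,0,0]],
])

```text
time_s: 19.1
ee_pos: [0.551, 0.1374, 0.1847]
eef_rot: [-3.141, 0.001, 1.119]
force: [0.9, 1.1, -2.9]
grip_width: 0.0459
grip_force: 15.0
```

Request:
carry_out([
  [0.6,[0,0,0],[0,0,-0.17]],
  [0.6,[0,0,0],[0,0,-0.17]],
  [0.6,[0,0,0],[0,0,-0.17]],
  [0.6,[0,0,0],[0,0,-0.17]],
  [0.6,[0,0,0],[-0.14,0,0]],
  [0.6,[0,0,0],[0,0,0]],
])

```text
time_s: 19.85
ee_pos: [0.5494, 0.1359, 0.1849]
eef_rot: [3.003, -0.0, 1.799]
force: [-0.8, 0.5, -2.6]
grip_width: 0.0457
grip_force: 15.0
```

```bash
python3 - <<'E'
from h import *
st(); p=cw([-.0403,0,.0468])
go(p+[0,0,.07],CY+np.pi/2,-.14)
c=cam('wrist','w6.png'); print([(d['score'],np.round(d['at'],4)) for d in ctrl.place_of('roller','wrist')],[(d['score'],np.round(d['at'],4)) for d in ctrl.place_of('chute','wrist')])
E
```

```text
{'time_s': 19.85, 'qpos': [0.174, 0.273, 1.611, 0.008, 1.119, -0.057], 'ee_pos': [0.549, 0.136, 0.185], 'eef_rot': [3.003, -0.0, 1.799], 'force': [-0.845, 0.463, -2.597], 'grip_width': 0.046, 'grip_force': 15.0}
t 19.85 shift(before turn) [ 0.6 -7.9 67.7] shift(after turn) [ 0.6 -8.  67.7] turn [-0.001  0.    -0.001]
[(0.89, array([0.5454, 0.1365, 0.1947]))] [(0.59, array([ 0.5886,  0.1499, -0.0006]))]
```

View pics/w6.png

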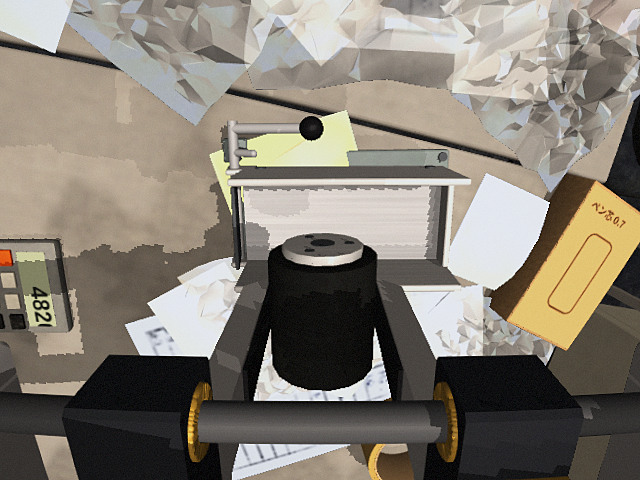

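```bash
python3 - <<'E'
from h import *
c=cam('wrist'); im=c['img'].mean(2)
P=lambda x,y,z:np.array([x,y,z])/1e3
bed=lambda x:41+(x+5)*.1405
for x in(60,):
  for y in(40,35,-35,-40):
    print(x,y,np.round(proj(c,cw(P(x-7.6,y,bed(x)+54.5))),1))
for x in(40,):
  for y in(40,35):
    print(x,y,np.round(proj(c,cw(P(x-7.6,y,bed(x)+54.5))),1))
print('knob',proj(c,cw(P(-32,70,47))),'end',proj(c,cw(P(74-7.6,37,bed(74)+54.5))))
print(im[165:195,445].astype(int).tolist()); print(im[165:195,415].astype(int).tolist());print(im[270:300,445].astype(int).tolist())
E
```

```text
60 40 [[445.5 178.7]]
60 35 [[445.  186.2]]
60 -35 [[436.9 285.1]]
60 -40 [[436.3 291.7]]
40 40 [[414.9 178.5]]
40 35 [[414.4 186.1]]
knob [[307.23567295 128.34213533]] end [[466.39468048 183.36628136]]
[149, 149, 127, 75, 77, 82, 84, 80, 85, 83, 86, 80, 85, 165, 236, 235, 229, 231, 228, 183, 97, 50, 57, 60, 56, 57, 66, 70, 75, 81]
[129, 80, 81, 83, 85, 88, 85, 87, 84, 81, 87, 81, 80, 183, 233, 233, 231, 231, 222, 196, 144, 121, 117, 172, 203, 208, 208, 207, 211, 209]
[88, 86, 78, 82, 86, 84, 91, 84, 84, 83, 82, 88, 84, 76, 126, 217, 230, 230, 229, 219, 212, 238, 234, 200, 168, 217, 237, 235, 232, 233]
```

Request:
carry_out([
  [0.6,[0.6,-2,22],[0,0,0]],
  [0.6,[0,-2,23],[0,0,0]],
  [0.6,[0,-2,23],[0,0,0]],
  [0.6,[0,-3,20],[0,0,0]],
  [0.6,[0,-3,20],[0,0,0]],
  [0.6,[0,-2,15],[0,0,0]],
  [0.6,[0,-1,8],[0,0,0]],
  [0.6,[0,0,0],[0,0,0]],
])

```text
time_s: 21.05
ee_pos: [0.5538, 0.1375, 0.0537]
eef_rot: [3.002, -0.0, 1.799]
force: [0.2, 0.1, -3.3]
grip_width: 0.0457
grip_force: 15.0
```

```bash
python3 - <<'E'
from h import *
st(); go(cw([-.0383,0,.0468]),CY+np.pi/2,-.14)
E
```

```text
{'time_s': 21.05, 'qpos': [0.176, 0.444, 1.715, 0.01, 0.843, -0.058], 'ee_pos': [0.554, 0.138, 0.054], 'eef_rot': [3.002, -0.0, 1.799], 'force': [0.152, 0.15, -3.312], 'grip_width': 0.046, 'grip_force': 15.0}
t 21.05 shift(before turn) [ 0.  -2.1  6.6] shift(after turn) [ 0.  -2.1  6.6] turn [-0.001  0.    -0.001]
```

Request:
carry_out([
  [0.6,[0,-1,3],[0,0,0]],
  [0.6,[0,0,2],[0,0,0]],
  [0.6,[0,0,0],[0,0,0]],
])

```text
time_s: 21.42
ee_pos: [0.5535, 0.1375, 0.0489]
eef_rot: [3.001, 0.0, 1.799]
force: [-0.2, -1.0, -4.1]
grip_width: 0.0458
grip_force: 15.0
```

Request:
carry_out([
  [0.6,[0,0,1],[0,0,0]],
  [0.6,[0,0,0],[0,0,0]],
])

```text
time_s: 21.68
ee_pos: [0.5537, 0.1375, 0.0479]
eef_rot: [3.002, -0.0, 1.799]
force: [0.4, -0.1, -3.9]
grip_width: 0.0455
grip_force: 15.0
```

Request:
carry_out([
  [0.6,[0,0,1],[0,0,0]],
  [0.6,[0,0,0],[0,0,0]],
])

```text
time_s: 21.92
ee_pos: [0.5538, 0.1375, 0.0475]
eef_rot: [3.001, 0.0, 1.799]
force: [-4.7, -1.4, 4.7]
grip_width: 0.0457
grip_force: 15.0
```

Request:
carry_out([
  [0.5,[0,0,0],[0,0,0]],
  [0.485,[0,0,0],[0,0,0]],
  [0.47,[0,0,0],[0,0,0]],
  [0.45,[0,0,0],[0,0,0]],
  [0.43,[0,0,0],[0,0,0]],
  [0.41,[0,0,0],[0,0,0]],
  [0.41,[0,0,0],[0,0,0]],
], squeeze=5)

```text
time_s: 22.8
ee_pos: [0.5538, 0.1375, 0.0468]
eef_rot: [3.002, 0.0, 1.799]
force: [0.2, -0.3, 0.3]
grip_width: 0.0556
grip_force: 0.1
```

```bash
python3 - <<'E'
from h import *
c=cam('wrist','w7.png'); print([(d['score'],np.round(R.from_euler('z',-CY).apply(d['at']-CO),4)) for d in ctrl.place_of('roller','wrist')])
E
```

```text
[(0.57, array([-0.0459,  0.0013,  0.0571]))]
```

View pics/w7.png

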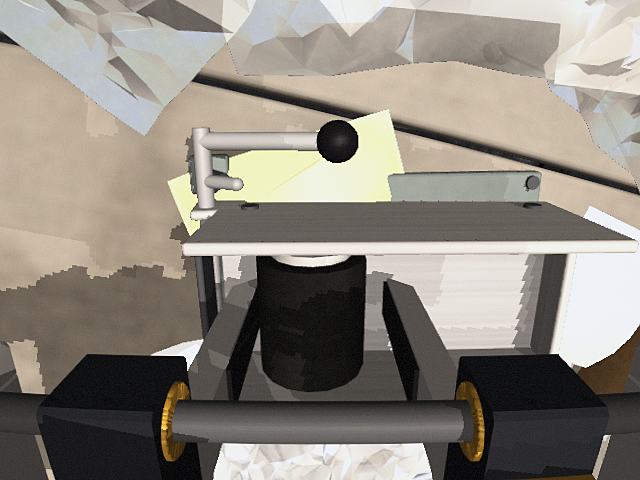

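Request:
carry_out([
  [0.41,[0,-3,0],[0,0,0]],
  [0.41,[0,0,-8],[0,0,0]],
  [0.41,[0,0,-12],[0,0,0]],
  [0.41,[0,0,-15],[0,0,0]],
  [0.41,[0,0,-25],[0,0,0]],
  [0.41,[0,0,-40],[0,0,0]],
  [0.41,[0,0,-45],[0,0,0]],
  [0.41,[0,0,-30],[0,0,0]],
  [0.41,[0,0,0],[0,0,0]],
  [0.41,[0,0,0],[0,0,0]],
])

```text
time_s: 24.15
ee_pos: [0.5268, 0.1313, 0.2192]
eef_rot: [3.002, -0.0, 1.799]
force: [-0.1, -0.2, -0.3]
grip_width: 0.0552
grip_force: 0.0
```

```bash
python3 - <<'E'
from h import *
st()
for n in('wrist','scene','top'):
    c=cam(n,'w8.png' if n=='wrist' else None); print(n,[(d['score'],np.round(R.from_euler('z',-CY).apply(d['at']-CO),4)) for d in ctrl.place_of('roller',n)])
E
```

```text
{'time_s': 24.15, 'qpos': [0.173, 0.191, 1.63, 0.008, 1.181, -0.058], 'ee_pos': [0.527, 0.131, 0.219], 'eef_rot': [3.002, -0.0, 1.799], 'force': [-0.105, -0.191, -0.331], 'grip_width': 0.055, 'grip_force': 0.0}
wrist [(0.57, array([-0.0663, -0.0006,  0.0533]))]
scene [(0.73, array([-0.0645, -0.0013,  0.0558]))]
top [(0.46, array([-0.0683,  0.0009,  0.0549]))]
```

View pics/w8.png

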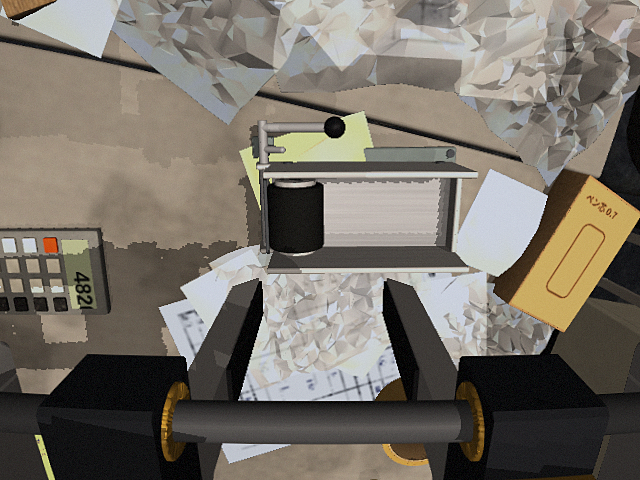

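The roller (296,217) lies square between the cheeks against the standing flap (265,210), and the gripper is clear. I'll wait for it to settle, then hand in.

Request:
carry_out([
  [0.41,[0,0,0],[0,0,0]],
  [0.41,[0,0,0],[0,0,0]],
  [0.41,[0,0,0],[0,0,0]],
  [0.41,[0,0,0],[0,0,0]],
  [0.41,[0,0,0],[0,0,0]],
  [0.41,[0,0,0],[0,0,0]],
  [0.41,[0,0,0],[0,0,0]],
  [0.41,[0,0,0],[0,0,0]],
])

```text
time_s: 25.45
ee_pos: [0.5271, 0.1314, 0.2197]
eef_rot: [3.002, 0.0, 1.799]
force: [0.3, 0.2, 0.3]
grip_width: 0.0554
grip_force: 0.0
```

```bash
python3 -c "
from station import ctrl
print(ctrl.hand_in())"
```

```text
the job is handed in; nothing more can be done
None
```

I flipped the flap up, set the roller down on the table, re-gripped it and loaded it against the flap, then handed the job in at about 25 s; the hand-in returned no verdict, but the last pictures show the roller in place.

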